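# Roll a valve block down the guided roller track to its end stop

### The job

Square up the grey valve block at the open end of the roller track and push it with your fingertips down the lane between the two yellow guide rails until it rests against the rubber end stop, then back away clear of it. Its two bright side faces are finished gasket faces, so the block must not touch either rail at any point; do not pinch or lift it, bring it up to the stop gently, and leave the piston, bearing, can and wrench beside the track alone.

Things in the scene. Friction and masses are not known exactly. Their poses are not given: they have to be found in the camera images.
- track: Fixed green roller track, 480 long, 218 wide, across the bench. Origin: centre of its footprint, bench height. x: direction of travel, to the stop (roughly the robot's left); y: left of travel (robot's side); lane centred on y = 0. 15 free rollers, 170 usable width, tops 60 above the bench, above its sides. Little drag along x, plain sliding friction along y. No rails before x = -55.
- rail_near: Fixed yellow guide rail on the robot's side. Origin and axes are the track's. Straight from x = -20 to 215, 8 thick, inner face at y = +53 (lane 106 wide), 68 to 86 above the bench; its first piece, x = -55 to -20, flares outwards by 18 degrees. Steel posts 91 high, with black knobs, stand outside it at y = +106, x = 20, 100, 180.
- rail_far: The same yellow rail mirrored, on the side away from the robot, inner face at y = -53. Origin and axes are the track's.
- stop: Fixed end stop across the far end of the track: dark steel plate, top 97 above the bench, with a soft black rubber buffer that gives 3 mm at 10 N, 8 at most, and springs back. Origin and axes are the track's; the rubber's face is at x = +215, 90 wide, 65 to 95 above the bench.
- valve_block: Loose grey hydraulic valve block, a plain box 120 long (x), 80 wide (y), 50 high, 0.6 to 1 kg, starting on the rollers at the open end of the track, somewhat off centre and turned. Origin: centre of its underside. x points to its leading end (roughly the track's x). Fully home its origin is at x = +155 of the track, the leading end on the rubber.
- face_near: The block's bright gasket face on its +y side (116 by 46, part of the block). Origin and axes coincide with the block's; the face is the plane y = +40.
- face_far: The block's bright gasket face on its -y side (116 by 46, part of the block). Origin and axes coincide with the block's; the face is the plane y = -40.
- piston: Loose aluminium piston standing on the bench beyond the track, 68 diameter, 64 high; origin: centre of its underside. To be left alone.
- bearing: Loose steel bearing lying on the bench beyond the track, 62 diameter, 18 high; origin: centre of its underside. To be left alone.
- oil_can: Loose red can standing on the bench beyond the track, 60 diameter, 100 high; origin: centre of its underside. To be left alone.
- wrench: Loose steel wrench, 170 long, lying flat on the bench on the robot's side of the track; origin under its middle, x axis along it. To be left alone.
Not all that is in view belongs to the job. Of the things that look like the valve_block, the smallest one is meant.

How it is judged (in metres and radians):
At the end, for the whole second after the job is handed in: The block stands at rest and flat on the rollers between the rails, its leading end within 6 mm of the rubber stop, square to the lane within 7 degrees (x of valve_block in the frame of track between 0.149 and 0.159 m and y of valve_block in the frame of track between -0.014 and 0.014 m and z of valve_block in the frame of track between 0.055 and 0.064 m and angle between the x axis of valve_block and the x axis of track, either way round below 0.12 rad and linear speed of valve_block below 0.01 m/s); the robot touches nothing.
It fails at once if the block touches a guide rail (contact force between valve_block and rail_near above 0.2 N or contact force between valve_block and rail_far above 0.2 N).
It fails at once if the block is lifted or tipped off the rollers (z of valve_block in the frame of track above 0.066 m or z of valve_block in the frame of track below 0.05 m or angle between valve_block's own z axis and vertical above 0.12 rad).
It fails at once if the block is pinched: fingers press on both gasket faces at once (contact force between the fingers and face_near above 2.5 N and contact force between the fingers and face_far above 2.5 N).
It fails at once if the block is rammed into the end stop (over 60 N) (contact force between valve_block and stop above 60 N).
It fails at once if a bystander is disturbed (moved by more than 15 mm) (distance of any of piston, bearing, oil_can, wrench from where it was at the start of the episode above 0.015 m).
It also fails if it takes over 72 s, if anything falls off the work surface, if the arm or the gripper's body presses on something with over 40 N, if the wrist force passes 120 N, or if a joint passes its speed limit or range.

### The arm

A 7-joint arm with a two-finger parallel gripper is mounted at the origin on the work surface. World frame = base frame: x ahead of the robot, y to its left, z up, the work surface at z = 0. Lengths are in mm, angles in rad, forces in N, time in s.
With the tool pointing down it reaches from about 400 to 875 mm from the base axis. Payload 4.4 kg.
Tool frame: the origin (TCP) lies at the very end of the fingers, on their centre line; the grasp point (between the pads) lies 19 mm behind it; z points along the fingers, y is the direction in which the jaws open and shut (so a half turn about z gives the same grasp; the last joint's range is limited). The gripper opens to 85 mm and grips with 20 to 120 N. Pads are 22 mm wide; open, the fingers measure 114 mm over their backs; the gripper's body (76 mm by 85 mm) begins 54 mm behind the grasp point. The pads swing forward as they close: fully open they stand 13 mm farther back than shut.
Start: joints at [-1.412, 0.628, 0.038, 1.517, -0.027, 0.996, -0.02], TCP at [144.867, 633.665, 231.313] pointing down, gripper open.
Joint ranges: [-3.06, 3.06], [-0.37, 2.12], [-1.25, 1.32], [0.18, 2.47], [-1.1, 4.24], [0.23, 1.98], [-2.94, 2.94]. Speed limits (rad/s): [2.57, 2.57, 3.14, 3.14, 3.14, 3.14, 3.14].

### API

Orientations are given as [roll, pitch, yaw] about the fixed x, y, z axes, in that order (R = Rz(yaw) Ry(pitch) Rx(roll)).
In Python, from cell import ctrl gives the robot as it stands.
- The arm moves only by the shell command python3 -m crank 'ROWS' [OPENING]. ROWS is JSON, a list that holds one entry, the list of rows, each a list of 6 numbers: the shift along the tool's x, y, z in units of 30 mm (1.0 is 30 mm), then the turn, a rotation vector about the tool's x, y, z in units of 6 degrees (1.0 is 6 degrees). In form: [[[tx, ty, tz, rx, ry, rz], ...]]. A call has 1 to 12 rows; each row shifts and turns the pose as measured when the row begins, along the tool's axes as they then stand; what a row does not reach is not made up. A row lasts 1/12 s, in which the tool goes at most 41.7 mm and 7.16 degrees, less where a joint would pass 70% of its speed; a pose out of reach is approached as far as the arm can. A call is refused whole if a number of a shift passes 1 or a number of a turn 1, either way. A call with a gripper value outside its range is refused whole. OPENING is the gripper command: -1 is fully open, 1 is shut, values between are in proportion, set as the call begins (- or left out, the last holds). The fingers move at their own pace and stop on an object; the grip force is fixed at half the most. Time passes only in rows, so rows that do not move let the fingers close. It gives the time, the measured TCP pose, the force and the opening at its end, in the units of the state.
- ctrl.read_state(): the state, without advancing time (a new reading comes with each control period).
- ctrl.get_image(name): name is "scene" or "top" or "wrist"; returns a dict with "color" (480x640x3 uint8, red, green, blue), "depth" (480x640 float32, mm along the optical axis (not along the pixel's ray), 0 where there is no reading), "camera_matrix" (3x3 intrinsics, pixels), "R" (3x3) and "t" (3): a world point X has camera coordinates R X + t. Camera axes: x right, y down, z forward; pixel columns grow to the right and rows downward; lengths in mm; the calibration is good to about 2 mm. The wrist camera is an equidistant fisheye: a pixel r from the principal point sees the ray r / f radians off the axis. A picture is of the moment at which its call begins.
- ctrl.finish_job(): hands the job in, once; it reports no verdict.
Trained networks look in a picture, given as the dict that the camera call returned (one of the last four; its "shot" number tells which), for a name from the list of things; names that differ only in an ending like _2 or _b are one class to them, and where a whole thing is asked for, a point or a joint stands for the part that bears it (a point fixed in the world has none). Each returns a list of dicts, best first, with "conf" (0 to 1); they miss things now and then, are a little off and sometimes report something else, mostly with a low value. They report only what shows in the picture. A call takes as long as a camera call. They do not tell look-alikes from the thing itself.
- ctrl.search_frame(query, picture): "extent" ([centre column, centre row, width, height] in pixels, round what is visible of it).
The state is a dict: "clock": time; "qpos": joint angles; "qd": joint speeds; "tau": joint torques, N m; "eef_pos": TCP position; "tool_rot": TCP orientation; "force": force on the tool from outside, world axes, zero at the start; "torque": the same for the moment, N m; "width": finger opening in mm.
Only numpy, scipy, OpenCV 4.12 (cv2) and the standard library are available. Lean on these libraries where they do the work, as an engineer would, in place of code of your own. Each camera call takes 0.05 s, during which the arm holds its last target. There are 200 camera calls.

## Working session

There is one attempt and no reset: what is moved stays moved. The work goes in short steps, Python scripts to look and compute and a shell command to move; the robot and the scene stay as the last step left them, time stands still between calls to the robot, and variables do not carry over. Pictures are saved under pics/ and viewed, about 8 in all and at most 12, crops included, and the job is handed in when it is done.

```bash
mkdir -p pics; ls
python3 - <<'E'
from cell import ctrl
import cv2
s=ctrl.read_state();print({k:s[k] for k in('clock','eef_pos','tool_rot','force','width')})
for n in('scene','top'):
    p=ctrl.get_image(n);cv2.imwrite(f'pics/{n}0.png',p['color'][:,:,::-1])
    print(n,p['R'],p['t'],p['camera_matrix'])
    for q in('valve_block','track','stop','wrench','rail_near','oil_can'):
        print(q,[(round(d['conf'],2),[round(x) for x in d['extent']]) for d in ctrl.search_frame(q,p)][:4])
E
```

```text
pics
{'clock': 0.0, 'eef_pos': array([144.71478464, 633.04939057, 230.3934502 ]), 'tool_rot': array([-3.13971841e+00,  1.34370415e-05,  2.91680792e+00]), 'force': array([ 0.23864666,  0.30126077, -0.5336352 ]), 'width': 85.23701053892736}
scene [[ 0.78480588  0.61971138  0.00612711]
 [ 0.43534955 -0.54423876 -0.71712966]
 [-0.4410788   0.56547501 -0.69691284]] [-420.29548469 -194.54822471 1378.72437225] [[482.64141119   0.         329.41734608]
 [  0.         482.64141119 240.52117564]
 [  0.           0.           1.        ]]
valve_block [(0.82, [283, 296, 72, 70]), (0.81, [316, 159, 36, 53]), (0.8, [161, 267, 94, 81])]
track [(0.58, [317, 274, 232, 195])]
stop [(0.69, [392, 203, 69, 54])]
wrench [(0.57, [296, 223, 42, 37]), (0.45, [400, 303, 29, 28])]
rail_near [(0.68, [326, 221, 83, 68])]
oil_can [(0.9, [445, 266, 32, 46]), (0.42, [392, 204, 69, 50])]
top [[ 0.01754169 -0.99982202  0.0069432 ]
 [-0.98628414 -0.01844321 -0.16402268]
 [ 0.16412155 -0.00397073 -0.98643213]] [-40.4903053  520.7499763  967.70408646] [[456.87463997   0.         320.72543632]
 [  0.         456.87463997 238.59655901]
 [  0.           0.           1.        ]]
valve_block [(0.94, [433, 353, 83, 57]), (0.84, [188, 351, 98, 90]), (0.57, [404, 211, 66, 47])]
track [(0.95, [328, 222, 225, 130]), (0.72, [226, 209, 18, 96])]
stop [(0.7, [228, 210, 19, 94])]
wrench [(0.79, [288, 292, 70, 21])]
rail_near [(0.75, [290, 252, 129, 46])]
oil_can [(0.93, [266, 129, 36, 40])]
```

View pics/top0.png

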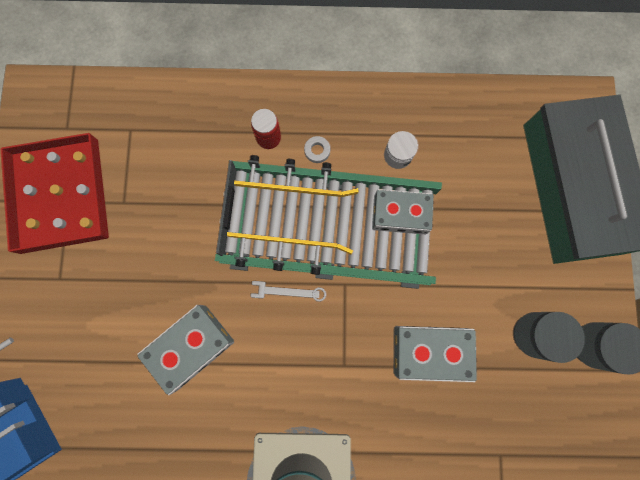

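View pics/scene0.png

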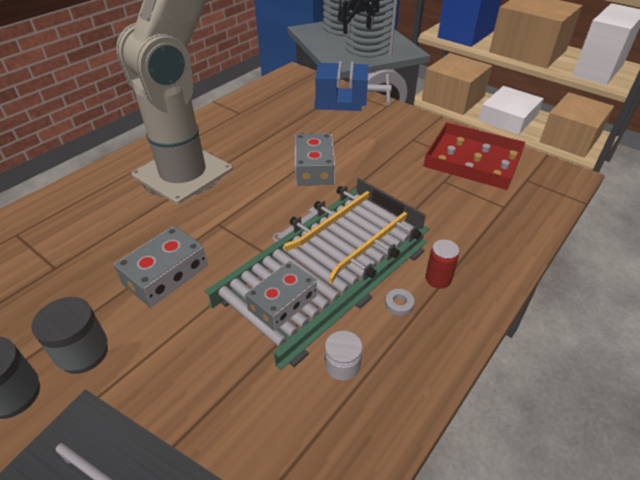

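The top view shows the block on the track at px (404,211), the stop at the left end (228,210), and the yellow rails at rows ~187 and ~240. The other two blocks stand on the bench, nearer the robot. Next I'll measure the track and block from the top depth image.

```bash
cat > h.py <<'E'
from cell import ctrl
import cv2, numpy as np, json, os
def cloud(p):
    K=p['camera_matrix'];d=p['depth'];v,u=np.mgrid[:480,:640]
    c=np.stack([(u-K[0,2])/K[0,0]*d,(v-K[1,2])/K[1,1]*d,d],-1)
    return (c-p['t'])@p['R']       # R^T (c-t)
def ray(p,px,z):
    K=p['camera_matrix'];r=np.array([(px[0]-K[0,2])/K[0,0],(px[1]-K[1,2])/K[1,1],1.])
    o=-p['R'].T@p['t'];w=p['R'].T@r;return o+w*(z-o[2])/w[2]
def fitrect(pts):
    (c,s,a)=cv2.minAreaRect(pts.astype(np.float32));return c,s,a
def yellow(p):
    h=cv2.cvtColor(p['color'],cv2.COLOR_RGB2HSV);return cv2.inRange(h,(18,120,120),(35,255,255))>0
E
python3 - <<'E'
from h import *
p=ctrl.get_image('top');W=cloud(p);ok=p['depth']>0
Y=yellow(p);Y[:150]=0;Y[280:]=0;Y[:,:225]=0;Y[:,370:]=0
n,l,st,ce=cv2.connectedComponentsWithStats(Y.astype(np.uint8))
for i in range(1,n):
    if st[i,4]<60: continue
    m=l==i;u=np.nonzero(m)[1];m&=np.arange(640)[None]<333
    P=np.array([ray(p,(c,r),86) for r,c in zip(*np.nonzero(m))])
    f=cv2.fitLine(P[:,:2].astype(np.float32),cv2.DIST_HUBER,0,.01,.01).ravel()
    print(st[i],'line',f,'ends',P[:,1].min(),P[:,1].max(),'depth z',np.median(W[m][:,2]))
    print(' all y ext',[ray(p,(c,240),86)[1] for c in(u.min(),u.max())])
b=ok&(abs(W[...,2]-110)<8);b[:170]=0;b[260:]=0;b[:,:360]=0;b[:,450:]=0
print('block z',np.median(W[b][:,2]),b.sum(),fitrect(W[b][:,:2]))
print('block corners',cv2.boxPoints(fitrect(W[b][:,:2])))
t=ok&(abs(W[...,2]-92)<9);t[:155]=0;t[275:]=0;t[:,:210]=0;t[:,245:]=0
print('stop',fitrect(W[t][:,:2]))
t=ok&(abs(W[...,2]-50)<14);t[:150]=0;t[295:]=0;t[:,:205]=0;t[:,450:]=0
g=p['color'].astype(int);G=(g[...,1]>g[...,0]+20)&(g[...,1]>g[...,2]+10);G[:150]=0;G[295:]=0;G[:,:205]=0;G[:,450:]=0
print('green',G.sum(),np.median(W[G&ok][:,2]),fitrect(W[G&ok&(W[...,2]>30)][:,:2]))
E
```

```text
[234 180 125  16 565] line [8.5488588e-02 9.9633914e-01 6.2505103e+02 5.2424740e+01] ends -53.4378373591378 158.6168875695565 depth z 85.00556745860858
 all y ext [np.float64(152.33789250731093), np.float64(-109.84952476498606)]
[227 232 126  22 580] line [8.6221509e-02 9.9627602e-01 5.1119205e+02 5.6563084e+01] ends -54.99384090610302 167.9875097012068 depth z 85.23899936759844
 all y ext [np.float64(167.10898203209825), np.float64(-97.13997435034506)]
block z 109.5151115862824 2159 ((576.3472290039062, -203.46002197265625), (120.69243621826172, 81.12782287597656), 86.20056915283203)
block corners [[ 531.8737  -260.9857 ]
 [ 612.8232  -266.36154]
 [ 620.82074 -145.93436]
 [ 539.8713  -140.5585 ]]
stop ((566.2241821289062, 162.48548889160156), (228.87374877929688, 58.03221130371094), 2.771639347076416)
green 3484 53.94163717265317 ((558.5429077148438, -49.99992370605469), (479.1586608886719, 232.1136474609375), 84.97473907470703)
```

```bash
cat >> h.py <<'E'
def edges(M,W,ex):
    """fit 4 sides of mask's hull in world, report angle of long sides"""
E
python3 - <<'E'
from h import *
p=ctrl.get_image('top');W=cloud(p);ok=p['depth']>0
Y=yellow(p)&ok&(W[...,2]>80);Y[:150]=0;Y[280:]=0;Y[:,:235]=0;Y[:,328:]=0
F=[]
for s in(Y&(np.arange(480)[:,None]<212),Y&(np.arange(480)[:,None]>=212)):
    f=cv2.fitLine(W[s][:,:2].astype(np.float32),cv2.DIST_HUBER,0,.01,.01).ravel();f=f*np.sign(f[1]) if 0 else f
    F.append((np.degrees(np.arctan2(f[1],f[0])),f[2]+f[0]/f[1]*(-50-f[3])));print(F[-1],s.sum())
X0=(F[0][1]+F[1][1])/2;a=np.radians((F[0][0]+F[1][0])/2);ex=np.array([np.cos(a),np.sin(a)]);ey=np.array([-ex[1],ex[0]]);print('lane x at y=-50',X0,np.degrees(a))
b=ok&(abs(W[...,2]-110)<5);b[:170]=0;b[260:]=0;b[:,:360]=0;b[:,450:]=0
q=W[b][:,:2]-[X0,-50];Q=np.stack([q@ex,q@ey],1)
xb=np.round(Q[:,0]/4);m=(Q[:,0]>-205)&(Q[:,0]<-100)
for f in(max,min):
    e=[(k*4,f(Q[xb==k,1])) for k in set(xb[m])];e=np.array(e);c=np.polyfit(e[:,0],e[:,1],1);print(f,np.degrees(np.arctan(c[0])),np.polyval(c,-152))
print(Q.min(0),Q.max(0),fitrect(Q))
d=cv2.HoughLinesP(cv2.Canny(cv2.resize(p['color'][170:250,360:450],None,fx=4,fy=4,interpolation=3),60,150),1,np.pi/720,60,minLineLength=120,maxLineGap=12)
for l in d[:,0]:
    A,B=[ray(p,(360+(x+.5)/4-.5,170+(y+.5)/4-.5),110)[:2]-[X0,-50] for x,y in(l[:2],l[2:])];v=B-A
    print('edge',[round(float(k),1) for k in(A@ex,A@ey,B@ex,B@ey)],round(float(np.degrees(np.arctan2(v@ey,v@ex))),1))
z=np.array(ctrl.read_state()['eef_pos']);print(ctrl.read_state()['clock'])
E
```

```text
(np.float32(85.061356), np.float32(616.60205)) 377
(np.float32(85.01131), np.float32(502.42984)) 368
lane x at y=-50 559.5159 85.03633
<built-in function max> 1.1330213310650843 9.703910302070243
<built-in function min> 1.0661248538086818 -69.14440751406278
[-212.10650222  -71.03480092] [-90.67438725  11.11270561] ((-151.47848510742188, -29.951976776123047), (120.81185150146484, 80.84568786621094), 1.2229613065719604)
edge [-93.0, 11.9, -87.1, -58.0] -85.1
edge [-87.1, 16.2, -185.8, 5.8] -174.0
edge [-140.0, 12.7, -202.5, 6.1] -174.0
edge [-95.9, 21.6, -88.6, -65.2] -85.2
edge [-87.0, 14.1, -150.5, 7.4] -174.0
edge [-145.6, -65.3, -221.5, -73.4] -173.9
edge [-121.0, 23.2, -207.7, 14.0] -174.0
edge [-213.2, 3.4, -207.9, -80.1] -86.3
0.8
```

Run:
```python
from h import *
p=ctrl.get_image('top');W=cloud(p)
b=(abs(W[...,2]-110)<5)&(p['depth']>0)
im=p['color'][150:270,350:450,::-1];im=cv2.resize(im,None,fx=6,fy=6,interpolation=cv2.INTER_CUBIC)
m=cv2.resize(b[150:270,350:450].astype(np.uint8),None,fx=6,fy=6,interpolation=0)
cs,_=cv2.findContours(m,0,1);cv2.drawContours(im,cs,-1,(255,0,255),1)
d=p['depth'][150:270,350:450];d=cv2.resize(np.clip((d-800)*1.3,0,255).astype(np.uint8),None,fx=2,fy=2)
cv2.imwrite('pics/crop.png',im[:600])
```

```text
(no output)
```

View pics/crop.png

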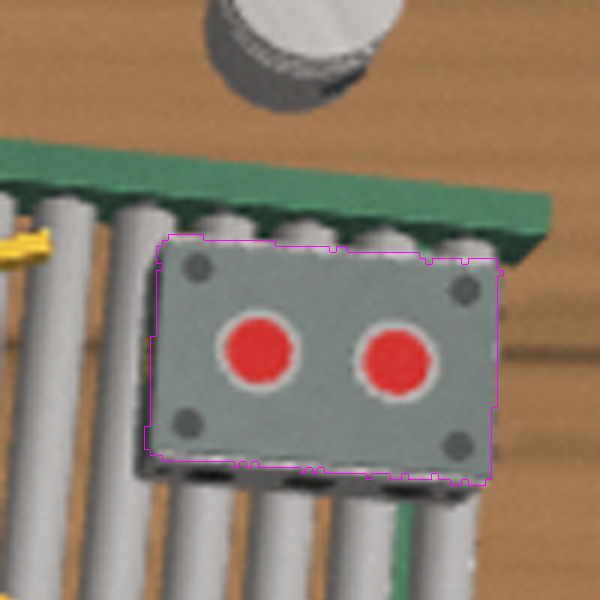

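The magenta depth outline fits the block's top face. In track coordinates the block is at about (-151.5, -30) mm with a yaw of +1.2°. I'll push its far face sideways with two spread fingertips to centre and square it, then push from behind.

```bash
cat >> h.py <<'E'
A=np.radians(85.04);EX=np.array([np.cos(A),np.sin(A)]);EY=np.array([-EX[1],EX[0]]);O=np.array([559.5,-50])
def tr(xy): d=np.array(xy)[:2]-O;return d@EX,d@EY
def st():
    s=ctrl.read_state();x,y=tr(s['eef_pos']);f=s['force'];print('t%.2f x%.1f y%.1f z%.1f yaw-A %.2f tilt %s w%.1f Fx%.1f Fy%.1f Fz%.1f'%(s['clock'],x,y,s['eef_pos'][2],np.degrees(s['tool_rot'][2]-A),np.round(s['tool_rot'][:2],3),s['width'],f[:2]@EX,f[:2]@EY,f[2]))
E
cat > s.sh <<'E'
python3 -c "from h import *;st()"
E
python3 -m crank '[[[0,0,0,0,0,-0.7],[0,0,0,0,0,-0.62],[0,0,0,0,0,0],[-0.7,-0.7,0,0,0,0],[-0.72,-1,0,0,0,0],[-0.72,-1,0,0,0,0],[-0.72,-1,0,0,0,0],[-0.72,-1,0,0,0,0],[-0.72,-1,0,0,0,0],[-0.72,-1,0,0,0,0],[-0.72,-1,0,0,0,0],[-0.72,-1,0,0,0,0]]]' -0.18; sh s.sh
```

```text
clock: 1.85
eef_pos: [314.8, 356.0, 228.7]
tool_rot: [3.131, -0.004, 3.06]
force: [1.1, 0.6, -0.7]
width: 50.0
t1.85 x383.3 y278.9 z228.7 yaw-A 90.30 tilt [ 3.131 -0.004] w50.0 Fx0.7 Fy-1.1 Fz-0.7
```

```bash
python3 -m crank '[[[-0.72,-1,0,0,0,0],[-0.72,-1,0,0,0,0],[-0.72,-1,0,0,0,0],[-0.72,-1,0,0,0,0],[-0.72,-1,0,0,0,0],[-0.72,-1,0,0,0,0],[-0.72,-1,0,0,0,0],[-0.72,-1,0,0,0,0],[-0.72,-1,0,0,0,0],[-0.72,-1,0,0,0,0],[-0.72,-1,0,0,0,0],[-0.72,-1,0,0,0,0]]]'; sh s.sh
```

```text
clock: 2.85
eef_pos: [549.7, -46.8, 227.4]
tool_rot: [3.125, 0.004, 3.036]
force: [0.8, 0.3, 0.1]
width: 50.2
t2.85 x2.3 y10.0 z227.4 yaw-A 88.89 tilt [3.125 0.004] w50.2 Fx0.3 Fy-0.7 Fz0.1
```

```bash
python3 -m crank '[[[-0.72,-1,0,0.16,0,-0.18],[-0.72,-1,0,0,0,0],[-0.72,-1,0,0,0,0],[-0.72,-1,0,0,0,0],[-0.72,-1,0,0,0,0],[0,0,0,0,0,0],[0,0,0,0,0,0]]]'; sh s.sh
```

```text
clock: 3.43
eef_pos: [648.2, -227.2, 227.3]
tool_rot: [-3.135, 0.009, 3.03]
force: [0.0, 0.8, -0.2]
width: 50.2
t3.43 x-168.9 y-103.7 z227.3 yaw-A 88.56 tilt [-3.135  0.009] w50.2 Fx0.8 Fy0.0 Fz-0.2
```

```bash
python3 -m crank '[[[0.05,0.57,0,-0.06,0.09,-0.24],[0,0,0,0,0,0],[0,0,0.9,0,0,0],[0,0,0.9,0,0,0],[0,0,0.9,0,0,0],[0,0,0.9,0,0,0],[0,0,0,0,0,0],[0,0,0,0,0,0]]]'; sh s.sh
```

```text
clock: 4.1
eef_pos: [649.7, -202.5, 119.6]
tool_rot: [3.142, 0.005, 3.058]
force: [1.0, -0.1, 1.3]
width: 50.6
t4.10 x-144.1 y-103.1 z119.6 yaw-A 90.15 tilt [3.142 0.005] w50.6 Fx0.0 Fy-1.0 Fz1.3
```

```bash
python3 -m crank '[[[0,-0.24,0.5,0,0.04,0],[0,0,0.5,0,0,0],[0,0,0.4,0,0,0],[0,0,0,0,0,0],[0,0,0,0,0,0]]]'; sh s.sh
python3 - <<'E'
from h import *
p=ctrl.get_image('wrist');cv2.imwrite('pics/w1.png',p['color'][:,:,::-1])
E
```

```text
clock: 4.52
eef_pos: [653.0, -210.4, 81.1]
tool_rot: [-3.139, 0.009, 3.06]
force: [-0.2, -0.2, -0.3]
width: 50.7
t4.52 x-151.8 y-107.0 z81.1 yaw-A 90.26 tilt [-3.139  0.009] w50.7 Fx-0.2 Fy0.2 Fz-0.3
```

View pics/w1.png

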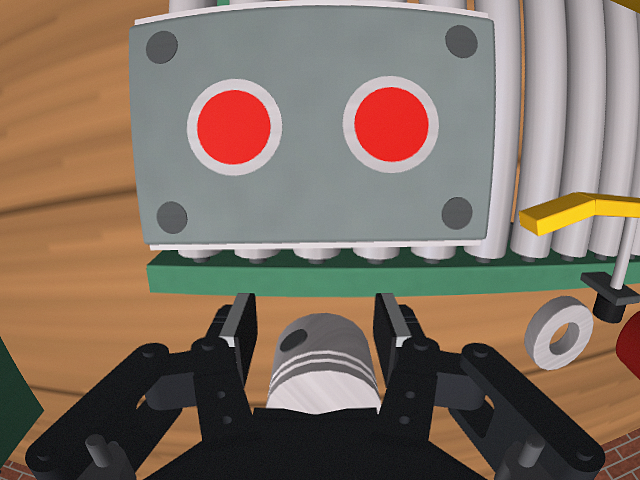

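The wrist view shows both fingertips just beyond the block's far face and centred on it (fingers at column ~315, block ~313). Now I push slowly toward the robot.

```bash
python3 -m crank '[[[0.2,0,0.13,0,0.07,0.04],[0.2,0,0,0,0,0],[0.2,0,0,0,0,0],[0.12,0,0,0,0,0],[0.12,0,0,0,0,0],[0.12,0,0,0,0,0],[0.12,0,0,0,0,0],[0.12,0,0,0,0,0],[0,0,0,0,0,0]]]'; sh s.sh
```

```text
clock: 5.32
eef_pos: [619.1, -208.5, 81.3]
tool_rot: [-3.137, 0.015, 3.055]
force: [0.7, 0.5, 0.3]
width: 50.4
t5.32 x-152.7 y-73.1 z81.3 yaw-A 89.99 tilt [-3.137  0.015] w50.4 Fx0.6 Fy-0.7 Fz0.3
```

```bash
cat >> h.py <<'E'
def blk(c0=360,c1=460,name='top'):
    p=ctrl.get_image(name);W=cloud(p);b=(abs(W[...,2]-110)<5)&(p['depth']>0);b[:165]=0;b[265:]=0;b[:,:c0]=0;b[:,c1:]=0
    b=cv2.morphologyEx(b.astype(np.uint8),cv2.MORPH_OPEN,np.ones((7,7)))
    n,l,s,c=cv2.connectedComponentsWithStats(b);i=1+np.argmax(s[1:,4])
    q=W[l==i][:,:2]-O;print('block',fitrect(np.stack([q@EX,q@EY],1)),s[i]);return p
E
python3 -m crank '[[[0.1,0,0.05,-0.04,0.1,0],[0.1,0,0,0,0,0],[0.1,0,0,0,0,0],[0.1,0,0,0,0,0],[0,0,0,0,0,0]]]'; python3 -c "from h import *;st();p=blk();cv2.imwrite('pics/t2.png',p['color'][130:290,210:450,::-1].repeat(3,0).repeat(3,1))"
```

```text
clock: 5.73
eef_pos: [612.7, -207.6, 81.9]
tool_rot: [-3.141, 0.016, 3.056]
force: [2.0, -0.9, -1.3]
width: 50.2
t5.73 x-152.4 y-66.6 z81.9 yaw-A 90.06 tilt [-3.141  0.016] w50.2 Fx-0.7 Fy-2.1 Fz-1.3
block ((-101.9253921508789, -33.75722122192383), (23.07349395751953, 40.8436393737793), 2.4592034816741943) [375 196  12  19 181]
```

View pics/t2.png

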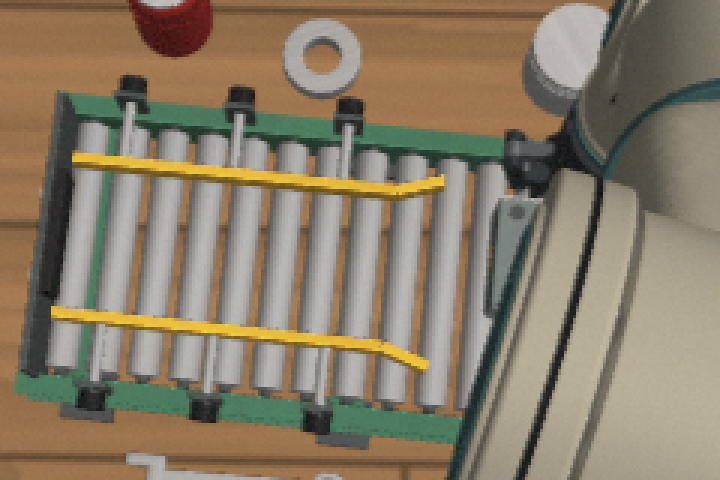

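```bash
cat >> h.py <<'E'
def wcloud(p):
    K=p['camera_matrix'];d=p['depth'];v,u=np.mgrid[:480,:640];a=(u-K[0,2])/K[0,0];b=(v-K[1,2])/K[1,1];r=np.hypot(a,b)+1e-9
    k=np.tan(np.minimum(r,1.5))/r*d;return (np.stack([a*k,b*k,d],-1)-p['t'])@p['R']
def wblk(save=None):
    p=ctrl.get_image('wrist');W=wcloud(p);q=W[...,:2]-O;Q=np.stack([q@EX,q@EY],-1)
    b=(abs(W[...,2]-110)<5)&(p['depth']>0)&(abs(Q[...,1])<85)
    b=cv2.morphologyEx(b.astype(np.uint8),cv2.MORPH_OPEN,np.ones((15,15)))
    n,l,s,c=cv2.connectedComponentsWithStats(b);i=1+np.argmax(s[1:,4]);P=Q[l==i]
    print('block',fitrect(P),'min',P.min(0),'max',P.max(0),'z',np.median(W[l==i][:,2]),s[i])
    e=[]
    for x in np.arange(P[:,0].min()+8,P[:,0].max()-8,4):
        k=P[abs(P[:,0]-x)<2,1]; e.append((x,k.min(),k.max()))
    e=np.array(e);
    for j in(1,2):
        c=np.polyfit(e[:,0],e[:,j],1);print(' side y at mid %.1f slope deg %.2f'%(np.polyval(c,P[:,0].mean()),np.degrees(np.arctan(c[0]))))
    Y=yellow(p)&(W[...,2]>80)&(W[...,2]<92)&(Q[...,0]>-18)
    for s in(Y&(Q[...,1]<0),Y&(Q[...,1]>0)):
        if s.sum()>30: print(' rail y range',np.percentile(Q[s][:,1],[3,50,97]),s.sum())
    if save: cv2.imwrite('pics/'+save,p['color'][:,:,::-1])
E
python3 -c "from h import *;wblk()"
```

```text
block ((-151.05992126464844, -17.998661041259766), (119.99283599853516, 84.0149917602539), 0.23669244349002838) min [-211.02594373  -60.11151284] max [-91.07555517  24.10369542] z 110.21993321278379 [  134    80   364   245 74748]
 side y at mid -56.2 slope deg 0.37
 side y at mid 23.5 slope deg 0.48
 rail y range [-61.18095707 -56.8895813  -53.61953126] 879
 rail y range [52.20936624 55.82955142 59.4765876 ] 481
```

Wrist depth gives the block centre at y≈-16.4, nearly square at 0.4°, with the rails centred on y≈-0.5. About 16 mm more is needed.

```bash
python3 -m crank '[[[0.12,0,0.05,0,0.1,0],[0.12,0,0,0,0,0],[0.12,0,0,0,0,0],[0.12,0,0,0,0,0],[0.1,0,0,0,0,0],[0.05,0,0,0,0,0],[0,0,0,0,0,0]]]'; python3 -c "from h import *;st();wblk()"
```

```text
clock: 6.42
eef_pos: [597.8, -206.3, 81.6]
tool_rot: [-3.14, 0.014, 3.057]
force: [4.6, 0.9, -1.2]
width: 50.3
t6.42 x-152.4 y-51.7 z81.6 yaw-A 90.09 tilt [-3.14   0.014] w50.3 Fx1.3 Fy-4.5 Fz-1.2
block ((-150.91433715820312, -3.0870018005371094), (119.9273681640625, 84.11088562011719), 0.09125330299139023) min [-210.8405963  -45.1829273] max [-90.99087426  39.05753044] z 110.25945068433363 [  134    80   364   246 75309]
 side y at mid -41.4 slope deg 0.58
 side y at mid 38.4 slope deg -0.42
 rail y range [-61.10234529 -57.03510352 -53.66077815] 861
 rail y range [52.26794365 55.80541191 59.6243436 ] 492
```

```bash
python3 -m crank '[[[0.06,0,0,0,0,0],[-0.3,0,0,0,0,0],[-0.5,0,0,0,0,0],[-0.2,0,-0.8,0,0.1,0],[0,0,-0.8,0,0,0],[0,0,-0.8,0,0,0],[0,0,-0.8,0,0,0],[0,-0.9,0,0,0,0],[0.6,-0.9,0,0,0,0],[0.6,-0.9,0,0,0,0],[0.6,-0.4,0,0,0,0],[0.6,0,0,0,0,0]]]'; python3 -m crank '[[[0,0,0,0,0,1],[0,0,0,0,0,1],[0,0,0,0,0,1],[0,0,0,0,0,1],[0,0,0,0,0,1],[0,0,0,0,0,1],[0,0,0,0,0,1],[0,0,0,0,0,1],[0,0,0,0,0,1],[0,0,0,0,0,1],[0,0,0,0,0,1],[0,0,0,0,0,1]]]'; sh s.sh
```

```text
clock: 7.47
eef_pos: [527.0, -292.6, 177.7]
tool_rot: [3.135, -0.043, 3.062]
force: [0.4, -0.2, -0.2]
width: 50.8
clock: 8.47
eef_pos: [492.2, -288.4, 173.5]
tool_rot: [-3.052, -0.053, 1.723]
force: [-0.3, 0.4, 0.6]
width: 50.3
t8.47 x-243.3 y46.4 z173.5 yaw-A 13.70 tilt [-3.052 -0.053] w50.3 Fx0.3 Fy0.3 Fz0.6
```

```bash
cat >> h.py <<'E'
from scipy.spatial.transform import Rotation as Ro
def need(x,y,z):
    s=ctrl.read_state();R=Ro.from_euler('xyz',s['tool_rot']);D=Ro.from_euler('xyz',[np.pi,0,A])
    t=np.r_[O+x*EX+y*EY,z];print('need shift',np.round(R.inv().apply(t-s['eef_pos'])/30,2),'turn',np.round((R.inv()*D).as_rotvec(degrees=True)/6,2))
E
python3 -c "from h import *;need(-245,0,173)"
```

```text
need shift [-0.42  1.48 -0.14] turn [-0.91 -0.4   2.3 ]
```

```bash
python3 -m crank '[[[0,0,0,-0.45,-0.2,0.9],[0,0,0,-0.4,-0.2,0.9],[0,0,0,0,0,0.5],[0,0.7,0,0,0,0],[0,0.7,0,0,0,0],[0,0,0,0,0,0],[0,0,0,0,0,0]]]'; python3 -c "from h import *;st();need(-245,0,120);wblk('w2.png')"
```

```text
clock: 9.05
eef_pos: [519.9, -286.3, 169.3]
tool_rot: [-3.111, -0.015, 1.459]
force: [-0.3, -0.0, 0.4]
width: 50.5
t9.05 x-238.8 y19.0 z169.3 yaw-A -1.44 tilt [-3.111 -0.015] w50.5 Fx-0.1 Fy0.3 Fz0.4
need shift [-0.21  0.69  1.62] turn [-0.29 -0.15 -0.24]
block ((-150.85470581054688, 0.7108497619628906), (80.36400604248047, 119.5005874633789), 89.83232116699219) min [-210.51937949  -39.47121487] max [-91.01302366  40.93774498] z 110.20892710291552 [  272     6   147   211 26441]
 side y at mid -36.9 slope deg 2.24
 side y at mid 39.1 slope deg 3.53
```

View pics/w2.png

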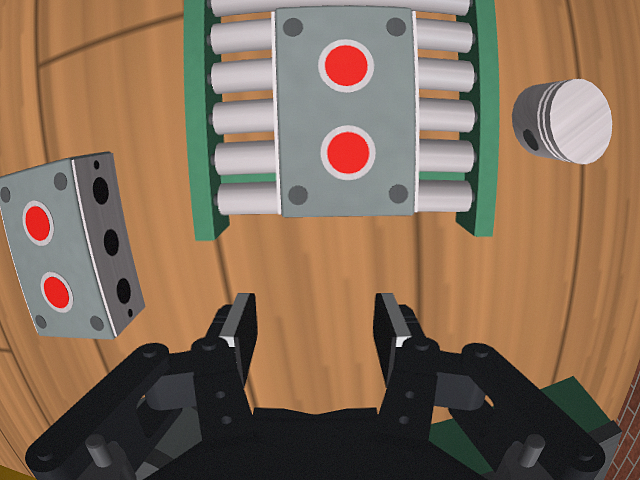

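The block now sits centred on the rollers (y≈0.7), with the fingers behind its trailing face. Next I align the tool and descend.

```bash
python3 -m crank '[[[-0.2,0.4,0,-0.29,-0.15,-0.24],[-0.1,0.3,0,0,0,0],[0,0,0.8,0,0,0],[0,0,0.8,0,0,0],[0,0,0.4,0,0,0],[0,0,0,0,0,0],[0,0,0,0,0,0]]]'; python3 -c "from h import *;st();need(-240,0,80)"
```

```text
clock: 9.68
eef_pos: [535.1, -297.0, 107.4]
tool_rot: [-3.134, -0.005, 1.479]
force: [-0.5, 0.1, 0.0]
width: 50.3
t9.68 x-248.2 y2.9 z107.4 yaw-A -0.32 tilt [-3.134 -0.005] w50.3 Fx0.0 Fy0.5 Fz0.0
need shift [0.27 0.1  0.91] turn [-0.07 -0.05 -0.05]
```

```bash
python3 -m crank '[[[0.1,0.1,0.5,-0.07,-0.05,-0.05],[0.1,0,0.4,0,0,0],[0,0,0,0,0,0],[0.12,0,0,0,0,0],[0.12,0,0,0,0,0],[0.12,0,0,0,0,0],[0.12,0,0,0,0,0],[0.12,0,0,0,0,0],[0.12,0,0,0,0,0],[0.12,0,0,0,0,0],[0.12,0,0,0,0,0],[0.12,0,0,0,0,0]]]'; python3 -c "from h import *;st();wblk();need(-120,0,80)"
```

```text
clock: 10.68
eef_pos: [543.4, -260.9, 86.2]
tool_rot: [3.135, 0.007, 1.481]
force: [-0.0, -2.0, -2.1]
width: 50.1
t10.68 x-211.5 y-2.2 z86.2 yaw-A -0.20 tilt [3.135 0.007] w50.1 Fx-2.0 Fy-0.1 Fz-2.1
block ((-143.24703979492188, 0.78717041015625), (111.8170166015625, 80.59159088134766), 0.16516657173633575) min [-199.25921068  -39.5799982 ] max [-87.4526523   41.18423926] z 110.1929469078411 [  182     0   244   311 66653]
 side y at mid -38.4 slope deg -2.95
 side y at mid 40.7 slope deg 0.30
need shift [ 3.01 -0.08  0.19] turn [ 0.06  0.05 -0.02]
```

```bash
python3 -m crank '[[[0.12,-0.04,0.1,0.06,0.05,0],[0.15,0,0.05,0,0,0],[0.15,0,0,0,0,0],[0.15,0,0,0,0,0],[0.15,0,0,0,0,0],[0.15,0,0,0,0,0],[0.15,0,0,0,0,0],[0.15,0,0,0,0,0],[0.15,0,0,0,0,0],[0.15,0,0,0,0,0],[0.12,0,0,0,0,0],[0.1,0,0,0,0,0]]]'; python3 -c "from h import *;st();wblk();need(-100,0,80)"
```

```text
clock: 11.73
eef_pos: [547.5, -205.4, 81.9]
tool_rot: [3.141, 0.002, 1.481]
force: [-0.2, -2.1, 1.9]
width: 50.3
t11.73 x-155.8 y-1.5 z81.9 yaw-A -0.18 tilt [3.141e+00 2.000e-03] w50.3 Fx-2.1 Fy0.1 Fz1.9
block ((-90.97766876220703, 0.5281753540039062), (112.89888763427734, 80.84988403320312), 0.2194499373435974) min [-147.31874568  -39.97788161] max [-34.37634225  41.05345876] z 110.20056299716661 [  180     0   251   323 71770]
 side y at mid -39.3 slope deg -0.16
 side y at mid 40.0 slope deg 0.80
need shift [ 1.82 -0.06  0.06] turn [ 0.01  0.   -0.02]
```

```bash
python3 -m crank '[[[0.12,-0.03,0.04,0,0,0],[0.15,0,0,0,0,0],[0.15,0,0,0,0,0],[0.15,0,0,0,0,0],[0.15,0,0,0,0,0],[0.15,0,0,0,0,0],[0.15,0,0,0,0,0],[0.15,0,0,0,0,0],[0.15,0,0,0,0,0],[0.15,0,0,0,0,0],[0.12,0,0,0,0,0],[0.1,0,0,0,0,0]]]'; python3 -c "from h import *;st();wblk('w3.png');need(0,0,80)"
```

```text
clock: 12.78
eef_pos: [551.8, -149.2, 80.6]
tool_rot: [3.14, 0.001, 1.481]
force: [0.3, -0.8, 0.9]
width: 50.3
t12.78 x-99.5 y-0.9 z80.6 yaw-A -0.18 tilt [3.14e+00 1.00e-03] w50.3 Fx-0.8 Fy-0.3 Fz0.9
block ((-34.429779052734375, 0.7753219604492188), (80.91433715820312, 113.89701080322266), 89.94276428222656) min [-91.35554521 -39.73044936] max [22.55840791 41.18212008] z 110.20050256270584 [  181     0   253   326 74023]
 side y at mid -39.0 slope deg -0.19
 side y at mid 40.5 slope deg -0.11
 rail y range [-61.33909523 -57.53931254 -54.11504452] 2246
 rail y range [51.69047564 54.63919553 59.30496537] 2789
need shift [ 3.27 -0.03  0.01] turn [ 0.01  0.   -0.02]
```

View pics/w3.png

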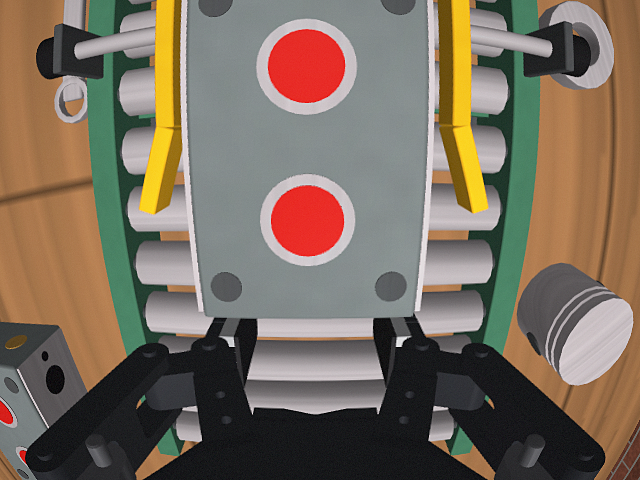

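The block is inside the rail mouth with roughly 12 mm clear on each side, and both fingertips are on the rear face. Before the fingers enter the lane, I'll check that the finger linkage clears the rails and posts.

Run:
```python
from h import *
p=ctrl.get_image('wrist');W=wcloud(p);q=W[...,:2]-O;Q=np.stack([q@EX,q@EY],-1)
m=(p['depth']>0)&(np.mgrid[:480,:640][0]>290)&(W[...,2]>75)&(abs(Q[...,1])<110)&(Q[...,0]<-75)
for lo in range(75,200,10):
    s=m&(W[...,2]>=lo)&(W[...,2]<lo+10)
    if s.sum()>20: print(lo,s.sum(),np.percentile(Q[s][:,1],[1,99]),np.percentile(Q[s][:,0],[1,99]))
```

```text
75 22 [-26.98791252  23.87194734] [-106.01206942 -100.09853283]
85 215 [-27.13659869  23.96149513] [-108.40708233  -94.76708044]
95 531 [-40.29990923  36.32454224] [-108.20007586  -89.43049374]
105 6781 [-39.06755551  39.23209479] [-105.03201836  -75.11945597]
115 1609 [-37.12944307  34.6484744 ] [-107.48022335  -84.74385296]
125 2697 [-56.63771981  53.3547689 ] [-91.02351593 -83.11100223]
135 7684 [-58.92051317  55.93331368] [-108.22763055  -83.5929613 ]
145 5658 [-61.41101559  58.43675076] [-108.59720689  -79.44489441]
155 11496 [-62.92515155  59.90146184] [-107.90498569  -79.30271705]
165 12307 [-65.33175929  62.31568841] [-97.07605019 -77.45064822]
175 11597 [-67.27295921  64.18480967] [-93.65567412 -76.53536795]
185 714 [-66.81850441  63.60694081] [-89.16628871 -83.54045398]
```

It is clear: below z≈120 the hardware stays within ±40 mm. I'll carry on pushing.

```bash
python3 -m crank '[[[0.12,-0.03,0.02,0,0,0],[0.15,0,0,0,0,0],[0.15,0,0,0,0,0],[0.15,0,0,0,0,0],[0.15,0,0,0,0,0],[0.15,0,0,0,0,0],[0.15,0,0,0,0,0],[0.15,0,0,0,0,0],[0.15,0,0,0,0,0],[0.15,0,0,0,0,0],[0.12,0,0,0,0,0],[0.1,0,0,0,0,0]]]'; python3 -c "from h import *;st();wblk();need(70,0,80)"
```

```text
clock: 13.88
eef_pos: [555.7, -94.1, 79.8]
tool_rot: [3.14, 0.002, 1.48]
force: [0.0, -2.2, 2.1]
width: 50.3
t13.88 x-44.2 y-0.0 z79.8 yaw-A -0.21 tilt [3.14e+00 2.00e-03] w50.3 Fx-2.2 Fy-0.2 Fz2.1
block ((22.00800323486328, 0.7891464233398438), (80.95858001708984, 109.4037094116211), 89.92569732666016) min [-32.65946572 -39.73332127] max [76.76111689 41.21927515] z 110.19875279582547 [  182     0   256   327 74276]
 side y at mid -39.0 slope deg -0.53
 side y at mid 40.4 slope deg 0.05
 rail y range [-61.36244532 -57.54060204 -54.09287472] 4744
 rail y range [51.67922239 54.6185281  59.24829836] 5855
need shift [ 3.77 -0.01 -0.01] turn [ 0.01  0.01 -0.03]
```

```bash
python3 -m crank '[[[0.12,0.05,0,0,0,-0.03],[0.15,0,0,0,0,0],[0.15,0,0,0,0,0],[0.15,0,0,0,0,0],[0.15,0,0,0,0,0],[0.15,0,0,0,0,0],[0.15,0,0,0,0,0],[0.15,0,0,0,0,0],[0.15,0,0,0,0,0],[0.15,0,0,0,0,0],[0.12,0,0,0,0,0],[0.1,0,0,0,0,0]]]'; python3 -c "from h import *;st();wblk();need(70,0,80)"
```

```text
clock: 14.93
eef_pos: [561.3, -37.9, 79.4]
tool_rot: [-3.141, 0.001, 1.484]
force: [-1.2, -1.8, 1.1]
width: 50.1
t14.93 x12.2 y-0.7 z79.4 yaw-A -0.01 tilt [-3.141e+00  1.000e-03] w50.1 Fx-1.9 Fy1.1 Fz1.1
block ((77.28718566894531, 0.6194686889648438), (113.07350158691406, 80.86747741699219), 0.22323329746723175) min [ 20.66023153 -39.75231455] max [133.66993604  41.26684091] z 110.18973972383404 [  181     0   256   328 74546]
 side y at mid -39.1 slope deg -0.31
 side y at mid 40.8 slope deg 0.23
 rail y range [-61.38973273 -57.5904631  -54.12163572] 6195
 rail y range [51.66991842 54.62910303 59.25053184] 7648
need shift [ 1.89 -0.02 -0.02] turn [-0.01  0.    0.01]
```

```bash
python3 -m crank '[[[0.12,0.03,0,0,0,0],[0.15,0,0,0,0,0],[0.15,0,0,0,0,0],[0.15,0,0,0,0,0],[0.15,0,0,0,0,0],[0.15,0,0,0,0,0],[0.15,0,0,0,0,0],[0.15,0,0,0,0,0],[0.15,0,0,0,0,0],[0.12,0,0,0,0,0],[0.1,0,0,0,0,0],[0.08,0,0,0,0,0]]]'; python3 -c "from h import *;st();wblk();need(86,0,80)"
```

```text
clock: 15.98
eef_pos: [566.3, 16.3, 79.2]
tool_rot: [-3.14, 0.001, 1.484]
force: [0.6, -1.4, 0.9]
width: 50.4
t15.98 x66.6 y-1.1 z79.2 yaw-A 0.01 tilt [-3.14e+00  1.00e-03] w50.4 Fx-1.3 Fy-0.7 Fz0.9
block ((131.52731323242188, 0.7924957275390625), (113.750244140625, 80.89261627197266), 0.06316737085580826) min [ 74.68311677 -39.68397507] max [188.35844534  41.26600981] z 110.19666865426908 [  180     0   256   329 75954]
 side y at mid -39.4 slope deg 0.01
 side y at mid 40.5 slope deg -0.04
 rail y range [-61.41326173 -57.57588644 -54.08460246] 6279
 rail y range [51.68416671 54.6283952  59.26901751] 7720
need shift [ 0.62 -0.03 -0.03] turn [-0.02 -0.    0.01]
```

```bash
python3 -m crank '[[[0.07,0,0,0,0,0],[0.07,0,0,0,0,0],[0.07,0,0,0,0,0],[0.07,0,0,0,0,0],[0.07,0,0,0,0,0],[0.07,0,0,0,0,0],[0.06,0,0,0,0,0],[0.05,0,0,0,0,0]]]'; python3 -c "from h import *;st();wblk();need(90,0,80)"
```

```text
clock: 16.7
eef_pos: [567.7, 33.1, 79.0]
tool_rot: [-3.14, 0.001, 1.484]
force: [-1.0, -4.3, 1.3]
width: 50.3
t16.70 x83.5 y-1.0 z79.0 yaw-A -0.02 tilt [-3.14e+00  1.00e-03] w50.3 Fx-4.3 Fy0.6 Fz1.3
block ((147.67843627929688, 0.722930908203125), (80.7508773803711, 112.42494201660156), 89.9333267211914) min [ 91.43322719 -39.70569217] max [203.93402196  41.10342254] z 110.20427409233088 [  179     0   257   329 75432]
 side y at mid -39.2 slope deg -0.20
 side y at mid 40.8 slope deg -0.07
 rail y range [-61.38775997 -57.59588034 -54.13580847] 6263
 rail y range [51.66772468 54.64597526 59.27039944] 7680
need shift [ 0.21 -0.03 -0.03] turn [-0.02  0.01 -0.  ]
```

```bash
python3 -m crank '[[[0.06,0,0,0,0,0],[0.06,0,0,0,0,0],[0.04,0,0,0,0,0]]]'; sh s.sh; python3 -m crank '[[[0.06,0,0,0,0,0],[0.05,0,0,0,0,0]]]'; python3 -c "from h import *;st();wblk()"
```

```text
clock: 17.0
eef_pos: [567.8, 33.8, 79.1]
tool_rot: [-3.14, 0.007, 1.482]
force: [-0.9, -3.8, 0.3]
width: 50.4
t17.00 x84.2 y-1.0 z79.1 yaw-A -0.13 tilt [-3.14   0.007] w50.4 Fx-3.9 Fy0.6 Fz0.3
clock: 17.17
eef_pos: [567.8, 33.9, 79.2]
tool_rot: [-3.14, 0.011, 1.48]
force: [-1.1, -5.8, 0.9]
width: 50.2
t17.17 x84.3 y-1.0 z79.2 yaw-A -0.23 tilt [-3.14   0.011] w50.2 Fx-5.9 Fy0.6 Fz0.9
block ((149.15184020996094, 0.5984573364257812), (81.07350158691406, 112.93443298339844), 89.75838470458984) min [ 92.56599223 -39.80420108] max [205.7881698   41.10288965] z 110.19546815253652 [  178     0   258   328 75681]
 side y at mid -38.9 slope deg 0.72
 side y at mid 40.8 slope deg 0.06
 rail y range [-61.43620498 -57.59456884 -54.10316178] 6290
 rail y range [51.66079962 54.65107412 59.27328107] 7632
```

The TCP has stalled against about 5 N, so the block is on the rubber. I'll ease off slowly so that it doesn't spring back.

```bash
python3 -m crank '[[[-0.02,0,0,0,0,0],[-0.03,0,0,0,0,0],[-0.03,0,0,0,0,0],[-0.03,0,0,0,0,0],[-0.03,0,0,0,0,0],[-0.03,0,0,0,0,0],[-0.04,0,0,0,0,0],[-0.05,0,0,0,0,0]]]'; sh s.sh; python3 -m crank '[[[-0.1,0,0,0,0,0],[-0.2,0,0,0,0,0],[-0.3,0,0,0,0,0],[-0.4,0,0,0,0,0],[-0.4,0,0,0,0,0],[-0.2,0,0,0,0,0],[0,0,0,0,0,0]]]'; python3 -c "from h import *;st();wblk('w4.png')"
```

```text
clock: 17.88
eef_pos: [567.2, 31.0, 78.8]
tool_rot: [-3.139, 0.005, 1.483]
force: [0.6, -0.2, 1.0]
width: 50.8
t17.88 x81.3 y-0.7 z78.8 yaw-A -0.08 tilt [-3.139  0.005] w50.8 Fx-0.1 Fy-0.6 Fz1.0
clock: 18.47
eef_pos: [562.2, -23.6, 79.1]
tool_rot: [-3.139, 0.006, 1.481]
force: [0.6, 0.4, -0.0]
width: 50.0
t18.47 x26.5 y-0.4 z79.1 yaw-A -0.19 tilt [-3.139  0.006] w50.0 Fx0.5 Fy-0.6 Fz-0.0
block ((121.27316284179688, 0.6331405639648438), (80.5955581665039, 51.733158111572266), 89.92269134521484) min [ 95.40407599 -39.63732598] max [147.19377965  40.90522511] z 110.21252052601997 [  180     0   257   158 37260]
 side y at mid -39.3 slope deg 0.06
 side y at mid 40.3 slope deg 3.46
 rail y range [-61.42394847 -57.60654836 -54.10940392] 6270
 rail y range [51.67819525 54.61009713 59.25691739] 7670
```

View pics/w4.png

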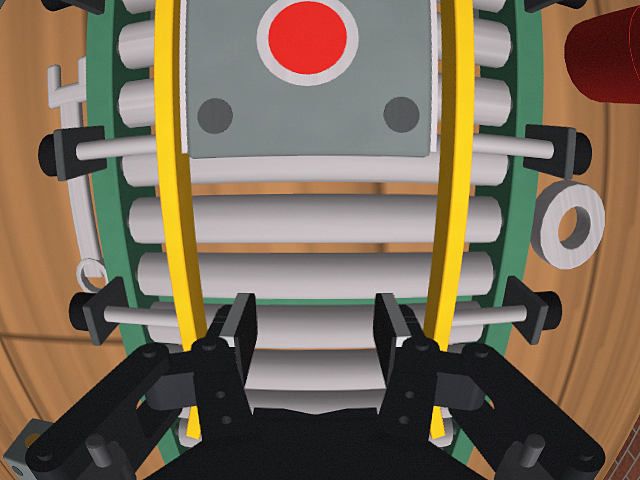

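```bash
python3 -m crank '[[[0,0,-0.6,0,0,0],[0,0,-0.8,0,0,0],[0,0,-0.8,0,0,0],[0,0,-0.8,0,0,0],[0,0,-0.8,0,0,0],[0.3,0,-0.5,0,0,0],[0.8,0,0,0,0,0],[0.8,0,0,0,0,0],[0.4,0,0,0,0,0],[0,0,0,0,0,0],[0,0,0,0,0,0]]]'
python3 - <<'E'
from h import *
st();wblk('w5.png')
p=ctrl.get_image('wrist');W=wcloud(p);q=W[...,:2]-O;Q=np.stack([q@EX,q@EY],-1)
s=(p['depth']>0)&(W[...,2]>90)&(W[...,2]<101)&(abs(Q[...,1])<35)&(Q[...,0]>190)&(Q[...,0]<270)
print('stop x',np.percentile(Q[s][:,0],[0,2,10,50,98]),s.sum())
s=(p['depth']>0)&(abs(W[...,2]-94)<3)&(abs(Q[...,1])<35)&(Q[...,0]>190)
print('rubber x',np.percentile(Q[s][:,0],[0,2,10,50,98]) if s.any() else None)
E
```

```text
clock: 19.43
eef_pos: [568.3, 50.0, 213.6]
tool_rot: [-3.136, 0.002, 1.48]
force: [0.0, -0.2, -0.3]
width: 50.4
t19.43 x100.4 y-0.1 z213.6 yaw-A -0.23 tilt [-3.136e+00  2.000e-03] w50.4 Fx-0.2 Fy-0.0 Fz-0.3
block ((155.44183349609375, 0.48047637939453125), (119.22097778320312, 80.12853240966797), 0.14292190968990326) min [ 95.90060701 -39.69610773] max [214.96104042  40.58575247] z 110.16978029412552 [  253    71   121   174 18807]
 side y at mid -38.4 slope deg -0.80
 side y at mid 38.3 slope deg -0.80
 rail y range [-61.52125018 -57.60617413 -54.16392991] 2269
 rail y range [51.78147927 55.13717078 59.3612527 ] 2457
stop x [217.23191351 217.82673811 218.75668073 223.91094062 229.58201633] 1775
rubber x [217.23191351 217.7351874  218.46420018 222.30675405 229.66942059]
```

View pics/w5.png

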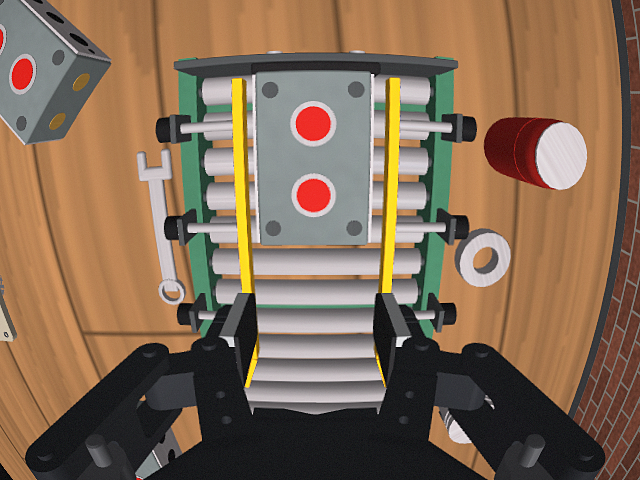

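Run:
```python
from h import *
p=ctrl.get_image('wrist');W=wcloud(p);q=W[...,:2]-O;Q=np.stack([q@EX,q@EY],-1)
Y=yellow(p)&(W[...,2]>80)&(W[...,2]<92)&(Q[...,0]>100)
for s in(Y&(Q[...,1]<0),Y&(Q[...,1]>0)): print('rail end',np.percentile(Q[s][:,0],[99,99.8,100]))
s=(p['depth']>0)&(abs(W[...,2]-97)<4)&(abs(Q[...,1])>60)&(abs(Q[...,1])<100)&(Q[...,0]>190)&(Q[...,0]<270)
print('plate x',np.percentile(Q[s][:,0],[1,50,99]),s.sum())
wblk();st()
```

```text
rail end [213.73488299 214.75834438 214.82323335]
rail end [213.75606984 214.59136163 214.94277265]
plate x [223.81324726 226.75105054 230.19320088] 963
block ((155.62745666503906, 0.9113082885742188), (119.9455337524414, 80.11932373046875), 0.591525137424469) min [ 95.38136177 -39.65452094] max [215.48981483  40.73497907] z 110.16395453727375 [  252    68   121   176 18201]
 side y at mid -35.5 slope deg 10.46
 side y at mid 39.9 slope deg -0.42
 rail y range [-61.54973407 -57.62855804 -54.20046606] 2266
 rail y range [51.76749468 55.1821344  59.39833293] 2479
t19.63 x98.5 y-0.2 z213.6 yaw-A -0.43 tilt [-3.136e+00  3.000e-03] w50.2 Fx-0.7 Fy0.1 Fz0.3
```

```bash
python3 -c "from cell import ctrl;print(ctrl.finish_job())"
```

```text
the job is handed in; nothing more can be done
None
```

The block is home against the rubber stop, and I handed the job in with about 20 s of the 72 s used; no verdict was reported. I centred and squared the block with two spread fingertips on its far face. Then I pushed it down the lane from behind, stopped at about 6 N on the rubber, eased off slowly and raised the arm clear.

**Last checks:**

| Check | Measured | Required |
|---|---|---|
| Block origin x (track frame) | about 155.5 mm | 149 to 159 mm |
| Block origin y (track frame) | about +0.5 to +2 mm off lane centre | -14 to +14 mm |
| Yaw | under 1° | below about 7° |
| Top of block | 110 mm above the bench, so flat on the rollers | flat |

- **Position at the stop:** The leading end reads 215 mm, level with the rail ends, where the rubber's face should be. The block's top edge hid the rubber's face, so I inferred contact from the rail ends and the force stall.
- **Rails:** Clearance measured about 11 to 14 mm on each side in the lane, and I saw no sign of contact.
- **Bystanders:** The wrench, bearing, can and piston looked undisturbed in the pictures, but I did not measure their positions.

**Disagreements:**
- At the start, an edge-line fit gave a block yaw of about 6°, against 1° from depth. The depth outline matched the picture, so I used that.
- In the last view, one single-side slope fit gave a stray 10°. The rectangle fit and the other side disagreed with it.

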